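# Open the bench glass-waste bin with its hand lever

## Robot

A 6-joint arm with a two-finger parallel gripper is mounted at the origin on the work surface. World frame = base frame: x ahead of the robot, y to its left, z up, the work surface at z = 0. Lengths are in m, angles in rad, forces in N, time in s.
With the tool pointing down it reaches from about 0.3 to 0.775 m from the base axis. Payload 14.6 kg.
Tool frame: the origin (TCP) lies between the finger pads; the fingertips stand 22 mm ahead of it and the grasp point (between the pads) lies 3 mm ahead of it (ctrl.tip_reach is the distance from the TCP to the fingertips, in m); z points along the fingers, y is the direction in which the jaws open and shut (so a half turn about z gives the same grasp; the last joint's range is limited). The gripper opens to 94 mm and grips with 3 to 60 N. Pads are 16 mm wide; open, the fingers measure 119 mm over their backs; the gripper's body (75 mm by 177 mm) begins 78 mm behind the grasp point.
Start: joints at [1.114, 0.3, 1.521, -0, 1.321, -0.067], TCP at [0.209, 0.509, 0.227] pointing down, gripper open.
Joint ranges: [-3.03, 3.03], [-0.79, 2.21], [0.23, 2.52], [-1.04, 4.18], [0, 3.07], [-2.55, 2.55]. Speed limits (rad/s): [2.22, 2.22, 2.57, 3.14, 3.14, 3.14].

## Interface

Orientations are given as [roll, pitch, yaw] about the fixed x, y, z axes, in that order (R = Rz(yaw) Ry(pitch) Rx(roll)).
In Python, from station import ctrl gives the robot as it stands. The module is installed in compiled form; this text tells all that it offers.
- The arm moves only by the shell command python3 -m creep 'ROWS' [OPENING] [FORCE]. ROWS is a JSON object of lists of equal length, an entry for each row: "xyz": the shift along the tool's x, y, z in mm, a list of three; "spin": the turn about the tool's z in rad. In form: {"xyz": [[tx, ty, tz], ...], "spin": [spin, ...]}. A call has 1 to 5 rows; each row shifts and turns the commanded pose from where the row before left it, along the tool's axes as they then stand; what a row does not reach is not made up. A row lasts 1/8 s, in which the tool goes at most 62.5 mm and 10.7 degrees, less where a joint would pass 70% of its speed; a pose out of reach is approached as far as the arm can. A call with a gripper value outside its range is refused whole. OPENING is the finger opening in mm, from 0 to 94, set as the call begins (- or left out, the last holds). The fingers move at their own pace and stop on an object; FORCE is the grip in N (left out, the last holds). Time passes only in rows, so rows that do not move let the fingers close. It gives the time, the measured TCP pose, the force and the opening at its end, in the units of the state.
- ctrl.get_obs(): the state, without advancing time (a new reading comes with each control period).
- ctrl.camera(name): name is "scene" or "side" or "wrist"; returns the picture (400x640x3 uint8, red, green, blue); there is no depth.
- ctrl.camera_model(name): a dict with "fx", "fy", "cx", "cy" (pixels), "R" (3x3) and "t" (3): a world point X has camera coordinates R X + t. Camera axes: x right, y down, z forward; pixel columns grow to the right and rows downward; lengths in m; the calibration is good to about 2 mm. A picture is of the moment at which its call begins: read the wrist's pose just before it. camera_model takes no time and is no camera call; for the wrist camera it gives the pose at the moment of the call.
- ctrl.hand_in(): hands the job in, once; it reports no verdict.
The state is a dict: "time_s": time; "qpos": joint angles; "joint_vel": joint speeds; "tau": joint torques, N m; "ee_pos": TCP position; "eef_rot": TCP orientation; "force": force on the tool from outside, world axes, zero at the start; "moment": the same for the moment, N m; "grip_width": finger opening in m.
Only numpy, scipy, OpenCV 4.12 (cv2) and the standard library are available. Lean on these libraries where they do the work, as an engineer would, in place of code of your own. Each camera call takes 0.05 s, during which the arm holds its last target.

## Task

Broken slides are about to go into the glass-waste bin on the bench. With your fingertips push its bolt right back so that the flap is free, then press the paddle of the hand lever steadily right down until the heavy flap stands wide open, and finish while still holding the lever down. Touch neither the flap, which may carry splinters, nor the things standing around, never let the flap drop, and do not strain the lever against its stop.

Things in the scene. Friction and masses are not known exactly. Their poses are not given: they have to be found in the camera images.
- bin: White sheet-steel glass-waste bin, fixed to the bench: 230 mm along its x, 200 mm along its y, rim 150 mm above the bench. Origin: centre of its underside; x points from the front (bolt side) to the back (flap hinge), y to the side away from the lever, z up. Closed steel flap on the rim, 4 mm thick plus a 2 mm raised panel, with a tongue at the front that the bolt holds down. The lever lies along the outside of the bin's -y side and sticks out past the front.
- bolt (a joint): Sliding bolt across the bin's front just above the rim: 0 = fully shut, 0.05 m = fully drawn back towards the bin's +y. The flap's tongue is free from 0.038 m on. It slides stiffly (about 2 N) and stays where it is left.
- bolt_knob (a point): Point on the axis of the bolt's upright round knob (14 mm diameter with a 15 mm ball top), 14.5 mm below its top;  At bolt = 0 it lies in the bin's frame at x -0.136, y 0.058, z 0.189 m. The bolt's two guides (bin y 0 and 0.040) and keeper (y -0.053) stand in the same line on the knob's -y side, their tops 22 mm below this point, so keep the fingertips above them. Push the knob along the bin's +y.
- lever (a joint): Hand lever, a steel bar on a pivot parallel to the bin's y: 0 = at rest with the paddle up, 0.70 rad = paddle fully down on the stop; it grows as the paddle goes down. The flap opens with it: about 0.40 rad at lever 0.2, 0.75 at 0.4, 0.86 at 0.5, 0.93 at 0.6, 0.97 at 0.70. The paddle needs about 7 to 13 N downwards at first and 3 to 5 N near the bottom; let go, the return spring and the flap's weight swing it up again. While the bolt is shut it hardly moves.
- paddle (a point): Centre of the upper face of the lever's black rubber paddle, 60 mm along the bar, 46 mm wide, 8 mm thick. The bar's long arm is 235 mm from pivot to paddle centre. The paddle is tilted with the bar: its outer end 20 degrees up at lever 0, level at 0.35, 20 degrees down at 0.70. At lever 0 the point lies in the bin's frame at x -0.194, y -0.120, z 0.251 m; at 0.70 at x -0.199, z 0.090 m; it moves on an arc about the lever's pivot in the plane of the bin's x and z.
- lever_pivot (a point): Point on the lever's pivot axis, on the bin's -y side: x 0.024, y -0.134, z 0.1635 m in the bin's frame.
- flap (a joint): The heavy steel flap (230 x 206 mm, about 0.9 kg), hinged along the bin's back rim: 0 = shut, grows as its front edge rises; wide open from 0.85 rad on. It falls shut by itself unless the lever is held down.
- bottle: Amber reagent bottle, 56 mm diameter, 125 mm tall, standing on the bench; origin at the centre of its base. Leave alone.
- dish: Blue petri dish, 90 mm diameter, 16 mm tall, on the bench; origin at the centre of its base. Leave alone.
- slide_box: Open blue box, 110 x 75 x 45 mm, on the bench; origin at the centre of its base. Leave alone.

How it is judged:
On the way, in this order (a step that is already met when the one before it is completed fails the run):
1. the bolt is drawn back clear of the flap's tongue while the flap is still shut (value of joint bolt above 0.04 m and value of joint flap below 0.1 rad), for 0.2 s.
2. the lever is pressed down by the fingers and the flap stands wide open (value of joint flap above 0.85 rad and contact force between the fingers and lever above 1.5 N), for 0.3 s.
At the end, for the whole second after the job is handed in: The bolt is drawn back at least 40 mm, the fingers press the lever (over 1.5 N), and the lever alone holds the flap still and at least 0.85 rad (49 degrees) open through the last second (all of step 2 and value of joint bolt above 0.04 m and contact force between each of the arm, the fingers and flap below 0.5 N and velocity of joint flap between -0.2 and 0.2 rad/s); the arm keeps its last pose, push and grip.
It fails at once if the robot touches the flap (contact force between any of the fingers, the arm and flap above 1 N).
It fails at once if the flap is flung up or dropped (velocity of joint flap above 4 rad/s or velocity of joint flap below -3 rad/s).
It fails at once if the lever is pinched hard or strained against its stop (over 60 N) (contact force between the fingers and lever above 60 N).
It fails at once if a bottle, dish or box nearby is moved or lifted (distance of any of bottle, dish, slide_box from where it was at the start of the episode above 0.015 m).
It also fails if it takes over 48 s, if anything falls off the work surface, if the arm or the gripper's body presses on something with over 40 N, if the wrist force passes 120 N, or if a joint passes its speed limit or range.

## Working session

There is one attempt and no reset: what is moved stays moved. The work goes in short steps, Python scripts to look and compute and a shell command to move; the robot and the scene stay as the last step left them, time stands still between calls to the robot, and variables do not carry over. Pictures are saved under pics/ and viewed, and the job is handed in when it is done.

```bash
mkdir -p pics
python3 - <<'E'
from station import ctrl
import cv2,numpy as np
o=ctrl.get_obs();print(o)
for n in("scene","side"):
    im=ctrl.camera(n);cv2.imwrite(f"pics/{n}0.png",im[:,:,::-1]);m=ctrl.camera_model(n);print(n,m)
print(ctrl.tip_reach)
E
```

```text
{'time_s': 0.0, 'qpos': array([ 1.11441663e+00,  3.00445438e-01,  1.52158699e+00, -4.04979989e-05,
        1.32065674e+00, -6.65947580e-02]), 'joint_vel': array([ 8.34735578e-05,  2.13830916e-04, -3.45973209e-04, -1.42185974e-04,
       -2.20471879e-03, -6.63043313e-04]), 'tau': array([ 7.18386782e-04, -5.31809235e+01, -3.52739024e+01,  7.09018763e-02,
        2.43633776e-02, -1.20955106e-04]), 'ee_pos': array([0.20890167, 0.50853416, 0.22689788]), 'eef_rot': array([-3.14049596e+00, -3.38284659e-05,  2.75181774e+00]), 'force': array([ 1.12102037, -0.8747437 , -0.08543501]), 'moment': array([ 0.00393422, -0.0194936 , -0.03886553]), 'grip_width': 0.09388057932779655}
scene {'fx': 392.40178937320036, 'fy': 392.40178937320036, 'cx': 318.93307839268317, 'cy': 204.07902679221576, 'R': array([[-0.16340776,  0.98653318, -0.00708499],
       [ 0.71979741,  0.11430871, -0.68470812],
       [-0.6746774 , -0.11698638, -0.72878295]]), 't': array([ 0.15559724, -0.30980759,  1.76206671])}
side {'fx': 419.3472442750656, 'fy': 419.3472442750656, 'cx': 321.6281267208072, 'cy': 202.82808320553218, 'R': array([[ 9.04904533e-01, -4.25614598e-01,  8.11890655e-06],
       [-2.75429052e-01, -5.85607704e-01, -7.62366352e-01],
       [ 3.24479003e-01,  6.89866531e-01, -6.47145691e-01]]), 't': array([-0.54533649,  0.23874964,  1.25455426])}
0.022
```

View pics/scene0.png

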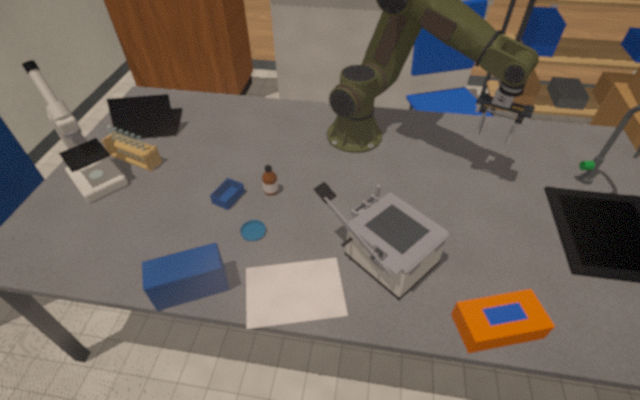

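View pics/side0.png

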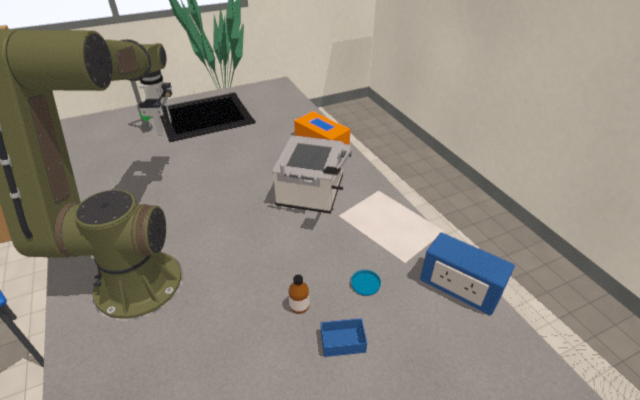

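The bin is at about (400,240) in the scene view and (312,172) in the side view. The paddle is at scene (325,190), and the bottle, dish and box are well to the left. I'll zoom in for exact features.

Run:
```python
import cv2
a=cv2.imread("pics/scene0.png")[170:300,300:460];cv2.imwrite("pics/sc_z.png",cv2.resize(a,None,fx=4.9,fy=4.6,interpolation=cv2.INTER_CUBIC)) if 0 else cv2.imwrite("pics/sc_z.png",cv2.resize(a,None,fx=4.5,fy=4.5,interpolation=cv2.INTER_CUBIC))
a=cv2.imread("pics/side0.png")[120:220,260:370];cv2.imwrite("pics/si_z.png",cv2.resize(a,None,fx=6,fy=6,interpolation=cv2.INTER_CUBIC))
```

```text
(no output)
```

View pics/sc_z.png

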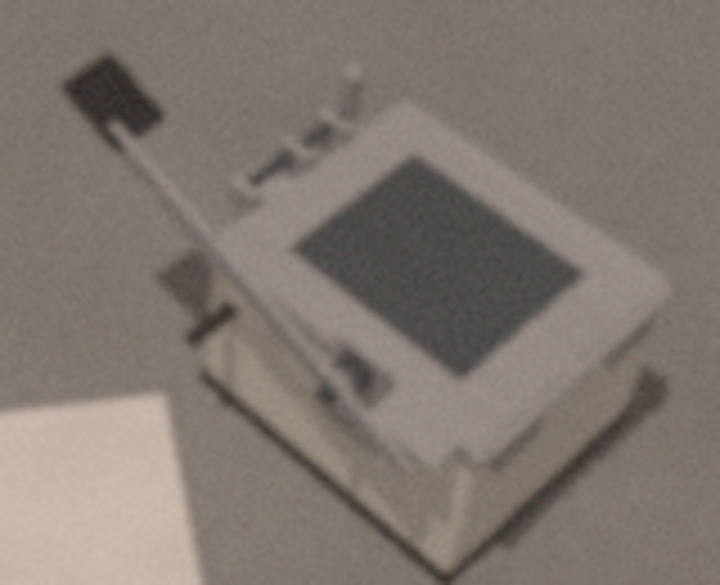

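View pics/si_z.png

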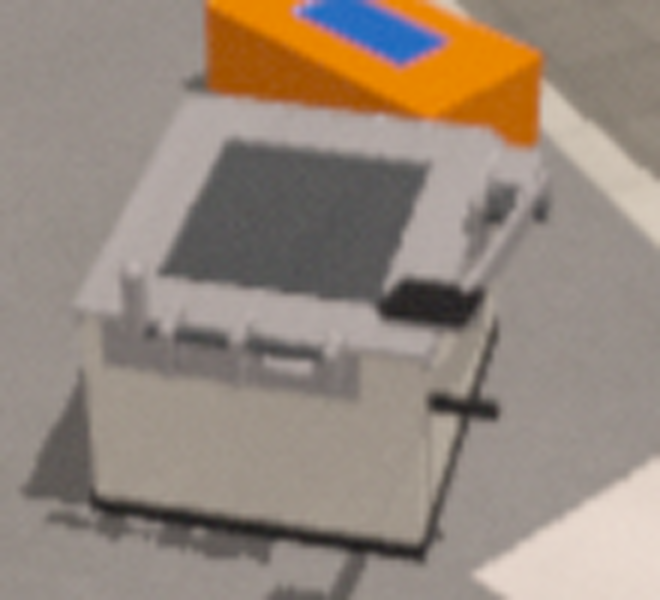

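```bash
cat > h.py <<'E'
import numpy as np,cv2
from station import ctrl
def ray(n,p):
    m=ctrl.camera_model(n);R=m["R"];d=R.T@np.array([(p[0]-m["cx"])/m["fx"],(p[1]-m["cy"])/m["fy"],1.]);return -R.T@m["t"],d/np.linalg.norm(d)
def plane(n,p,z):
    c,d=ray(n,p);return c+d*(z-c[2])/d[2]
def tri(ps):
    A=np.zeros((3,3));b=np.zeros(3);L=[]
    for n,p in ps:
        c,d=ray(n,p);P=np.eye(3)-np.outer(d,d);A+=P;b+=P@c;L.append((c,P))
    X=np.linalg.solve(A,b);return X,[round(float(np.linalg.norm(P@(X-c)))*1000,1) for c,P in L]
def sc(u,v):return((u+.5)/4.5-.5+300,(v+.5)/4.5-.5+170)
def si(u,v):return((u+.5)/6-.5+260,(v+.5)/6-.5+120)
E
python3 - <<'E'
from h import *
np.set_printoptions(precision=4,suppress=True)
print("knob",tri([("scene",sc(352,75)),("side",si(134,268))]))
print("paddle",tri([("scene",sc(113,95)),("side",si(430,302))]))
for p in[(205,375),(445,578)]:print("base sc",plane("scene",sc(*p),0))
for p in[(97,500),(425,552)]:print("base si",plane("side",si(*p),0))
for n,S in(("scene",[(413,157),(583,273),(462,377),(296,247)]),("side",[(232,142),(432,163),(382,300),(162,272)])):
    P=np.array([plane(n,(sc if n=="scene" else si)(*p),.156) for p in S]);print(n,P[:,:2].tolist(),P.mean(0))
    print([round(float(np.linalg.norm(P[i]-P[i-1])),4) for i in range(4)])
E
```

```text
knob (array([0.5174, 0.1219, 0.1972]), [2.1, 2.1])
paddle (array([ 0.6176, -0.0363,  0.2487]), [0.2, 0.2])
base sc [0.6521 0.0396 0.    ]
base sc [0.7947 0.2206 0.    ]
base si [ 0.4983  0.1728 -0.    ]
base si [0.6583 0.0446 0.    ]
scene [[0.5536790085529739, 0.16999270323787363], [0.6429072033422717, 0.2862238964546312], [0.7418845644373816, 0.20816645434982772], [0.650375270321658, 0.09494859197012395]] [0.6472 0.1898 0.156 ]
[0.1224, 0.1465, 0.1261, 0.1456]
side [[0.6391342173405048, 0.2812658895392657], [0.7404651429519807, 0.2073002239345867], [0.6517421139012246, 0.09141060922671773], [0.548857445739155, 0.1701741547337079]] [0.645  0.1875 0.156 ]
[0.1431, 0.1255, 0.146, 0.1296]
```

Run:
```python
from h import *
np.set_printoptions(precision=4,suppress=True)
B=np.array([[-.136,.058],[-.194,-.12],[-.115,-.1],[.115,-.1],[-.115,.1]])
W=np.array([[.5174,.1219],[.6176,-.0363],[.655,.042],[.7947,.2206],[.4983,.1728]])
b=B-B.mean(0);w=W-W.mean(0)
a=np.arctan2((b[:,0]*w[:,1]-b[:,1]*w[:,0]).sum(),(b*w).sum())
R=np.array([[np.cos(a),-np.sin(a)],[np.sin(a),np.cos(a)]]);t=W.mean(0)-R@B.mean(0)
print("yaw",a,np.degrees(a),"t",t);print((B@R.T+t-W)*1000)
f=lambda *p:(R@np.array(p)+t)
for n,p in dict(knob0=(-.136,.058),knob50=(-.136,.108),pad0=(-.194,-.12),pad70=(-.199,-.12),panel=(0,0)).items():print(n,f(*p),np.linalg.norm(f(*p)))
o=ctrl.get_obs()
```

```text
yaw 0.8896533093793098 50.973379857280946 t [0.6475 0.1937]
[[-0.6226  2.7111]
 [ 0.9358  3.7703]
 [-2.2564 -0.5647]
 [ 2.8703 -0.4884]
 [-0.9271 -5.4284]]
knob0 [0.5168 0.1246] 0.5315889606793432
knob50 [0.4779 0.1561] 0.5027795909296097
pad0 [ 0.6185 -0.0325] 0.6193906213410626
pad70 [ 0.6154 -0.0364] 0.6164638229487897
panel [0.6475 0.1937] 0.6758367281554285
```

```bash
python3 -m creep '{"xyz": [[0,0,-10],[0,0,-10],[0,0,-10],[0,0,-10],[0,0,0]], "spin": [0.18,0.18,0.18,0.18,0.18]}' 0 20; python3 -m creep '{"xyz": [[0,0,0],[0,0,0],[0,0,0],[0,0,0],[0,0,0]], "spin": [0.18,0.18,0.18,0.18,0.18]}'
cat >> h.py <<'E'
YAW=.8897;T=np.array([.6475,.1937])
Rb=np.array([[np.cos(YAW),-np.sin(YAW)],[np.sin(YAW),np.cos(YAW)]])
def where():
    from scipy.spatial.transform import Rotation as Ro
    o=ctrl.get_obs();R=Ro.from_euler("xyz",o["eef_rot"]).as_matrix();b=Rb.T@(o["ee_pos"][:2]-T)
    print("t",o["time_s"],"bin",np.round(np.r_[b,o["ee_pos"][2]],4),"rot",np.round(o["eef_rot"],3),"F",np.round(o["force"],1),"w",round(o["grip_width"],4),"dyaw",round(YAW-o["eef_rot"][2],4))
    return o,R
def go(x,y,z):
    o,R=where();g=np.r_[Rb@[x,y]+T,z];print("need mm",np.round(R.T@(g-o["ee_pos"])*1000,1))
E
python3 -c "
from h import *
go(-.136,.022,.26)"
```

```text
time_s: 0.72
ee_pos: [0.209, 0.5088, 0.2679]
eef_rot: [3.141, -0.0, 1.846]
force: [-0.3, -0.2, -0.0]
grip_width: 0.0475
time_s: 1.35
ee_pos: [0.2089, 0.5086, 0.2671]
eef_rot: [3.141, 0.001, 0.946]
force: [0.4, -0.3, 0.8]
grip_width: 0.0009
t 1.35 bin [-0.0315  0.539   0.2671] rot [3.141e+00 1.000e-03 9.460e-01] F [ 0.4 -0.3  0.8] w 0.0009 dyaw -0.0561
need mm [-133.4  510.3    7.3]
```

```bash
python3 -m creep '{"xyz": [[0,0,0],[-20,50,0],[-25,50,0],[-20,50,0],[-20,50,0]], "spin": [0.056,0,0,0,0]}'; python3 -m creep '{"xyz": [[-20,50,0],[0,50,0],[0,50,0],[0,50,0],[0,50,0]], "spin": [0,0,0,0,0]}'; python3 -m creep '{"xyz": [[0,50,0],[0,0,0]], "spin": [0,0]}'
python3 -c "
from h import *
go(-.136,.022,.26)
for n in('scene','side'): cv2.imwrite('pics/%s1.png'%n,ctrl.camera(n)[:,:,::-1])
a=cv2.imread('pics/scene1.png')[130:300,300:460];b=cv2.imread('pics/side1.png')[80:250,230:390]
cv2.imwrite('pics/z1.png',np.hstack([cv2.resize(i,(400,425),interpolation=cv2.INTER_CUBIC) for i in(a,b)]))
cv2.imwrite('pics/w1.png',ctrl.camera('wrist')[:,:,::-1])"
```

```text
time_s: 1.98
ee_pos: [0.3124, 0.3158, 0.2673]
eef_rot: [3.142, 0.0, 0.896]
force: [-0.5, 0.4, 0.3]
grip_width: 0.0004
time_s: 2.6
ee_pos: [0.4958, 0.1443, 0.2673]
eef_rot: [-3.141, 0.0, 0.896]
force: [0.0, 0.6, -0.3]
grip_width: 0.0003
time_s: 2.85
ee_pos: [0.5351, 0.1123, 0.2663]
eef_rot: [-3.141, 0.001, 0.893]
force: [0.1, 0.3, -0.5]
grip_width: 0.0004
t 2.85 bin [-0.134   0.0361  0.2663] rot [-3.141e+00  1.000e-03  8.930e-01] F [ 0.1  0.3 -0.5] w 0.0004 dyaw -0.003
need mm [-2.  14.1  6.3]
```

View pics/z1.png

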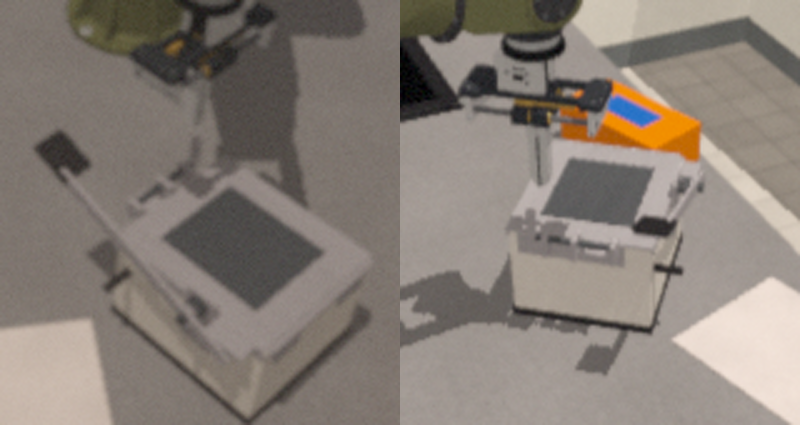

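View pics/w1.png

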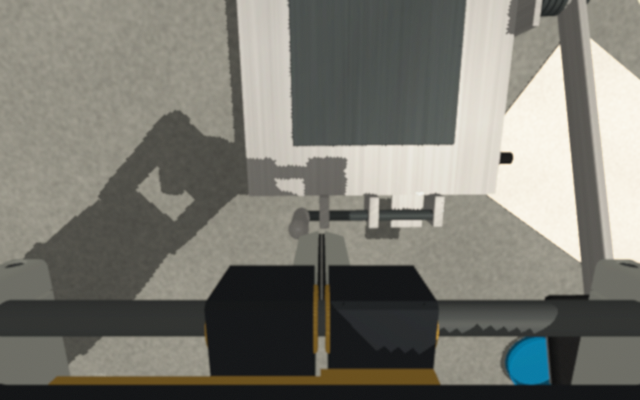

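The wrist view shows the knob at (298,222), just left of the fingertips at (322,245). The bolt's guides sit to its right at (373,212) and (437,212). I'll check the knob position from this view.

```bash
python3 -c "
from h import *
for p,z in (((298,216),.199),((246,194),.154),((488,194),.154),((374,197),.167),((437,197),.167)):
  X=plane('wrist',p,z);print(X,Rb.T@(X[:2]-T))
a=cv2.imread('pics/w1.png')[180:270,230:470];cv2.imwrite('pics/w1z.png',cv2.resize(a,None,fx=3.2,fy=3.2,interpolation=cv2.INTER_CUBIC))"
```

```text
[0.52497856 0.13047342 0.199     ] [-0.12626467  0.0553745 ]
[0.4929395  0.16478179 0.154     ] [-0.11978432  0.1018672 ]
[0.65085562 0.03862293 0.154     ] [-0.11836387 -0.10025044]
[0.57502012 0.09943894 0.167     ] [-0.11886641 -0.00304264]
[0.61423065 0.06811418 0.167     ] [-0.11851336 -0.05322811]
```

View pics/w1z.png

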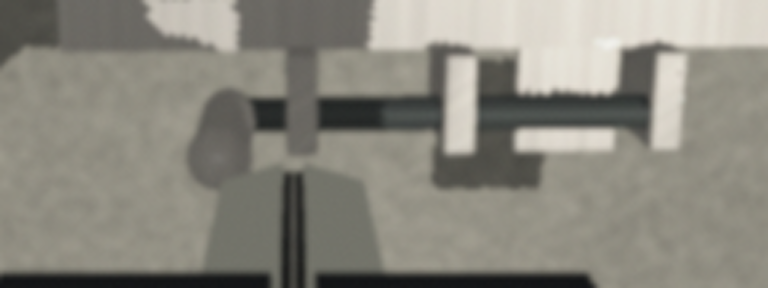

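```bash
python3 -m creep '{"xyz": [[-2,14,0],[0,0,-10],[0,0,0]], "spin": [-0.003,0,0]}' 0 20
python3 -c "
from h import *
X=plane('wrist',(298,229),.196);print(Rb.T@(X[:2]-T))
cv2.imwrite('pics/w2.png',ctrl.camera('wrist')[:,:,::-1])
go(-.136,.022,.202)"
```

```text
time_s: 3.38
ee_pos: [0.5436, 0.1042, 0.2786]
eef_rot: [3.14, -0.001, 0.899]
force: [1.3, -0.2, 0.7]
grip_width: 0.0005
[-0.14196657  0.04156714]
t 3.425 bin [-0.135   0.0245  0.2781] rot [ 3.141e+00 -1.000e-03  8.990e-01] F [0.8 0.  0. ] w 0.0002 dyaw -0.0093
need mm [-1.   2.4 76.1]
```

View pics/w2.png

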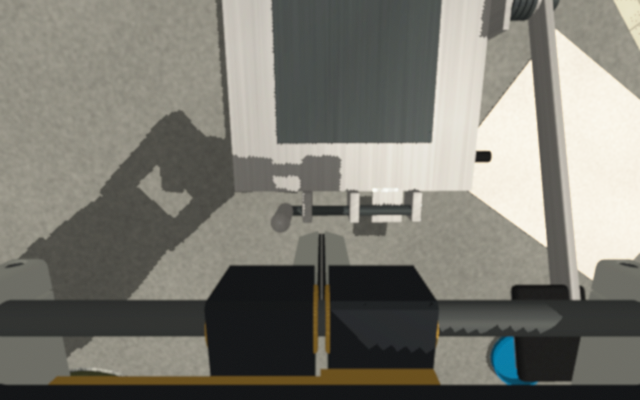

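The knob is now at (282,219), clear to the left of the fingertips at (322,237).

```bash
python3 -c "
from h import *
X=plane('wrist',(281.5,220),.196);print(Rb.T@(X[:2]-T))
m=ctrl.camera_model('wrist');o,R=where()
p=o['ee_pos']+R@[0,0,.022];c=m['R']@p+m['t'];print('tip px',c[0]/c[2]*m['fx']+m['cx'],c[1]/c[2]*m['fy']+m['cy'])"
python3 -m creep '{"xyz": [[-1,1,15],[0,1,15],[0,0,15],[0,0,15],[0,0,15]], "spin": [0.009,0,0,0,0]}'
python3 -c "
from h import *
go(-.136,.022,.202)
cv2.imwrite('pics/side3.png',ctrl.camera('side')[:,:,::-1]);cv2.imwrite('pics/w3.png',ctrl.camera('wrist')[:,:,::-1])
b=cv2.imread('pics/side3.png')[80:250,230:390];w=cv2.imread('pics/w3.png')[150:290,220:470]
cv2.imwrite('pics/z3.png',np.hstack([cv2.resize(b,(320,340),interpolation=cv2.INTER_CUBIC),cv2.resize(w,(480,340))]))"
```

```text
[-0.13496939  0.05410206]
t 3.425 bin [-0.135   0.0245  0.2781] rot [ 3.141e+00 -1.000e-03  8.990e-01] F [0.8 0.  0. ] w 0.0002 dyaw -0.0093
tip px 320.7524691747083 249.05393211542122
time_s: 4.05
ee_pos: [0.5443, 0.102, 0.2012]
eef_rot: [-3.141, 0.0, 0.89]
force: [-0.5, 0.1, 0.5]
grip_width: 0.0001
t 4.05 bin [-0.1363  0.0225  0.2012] rot [-3.141  0.     0.89 ] F [-0.5  0.1  0.5] w 0.0001 dyaw -0.0001
need mm [ 0.3  0.5 -0.8]
```

View pics/z3.png

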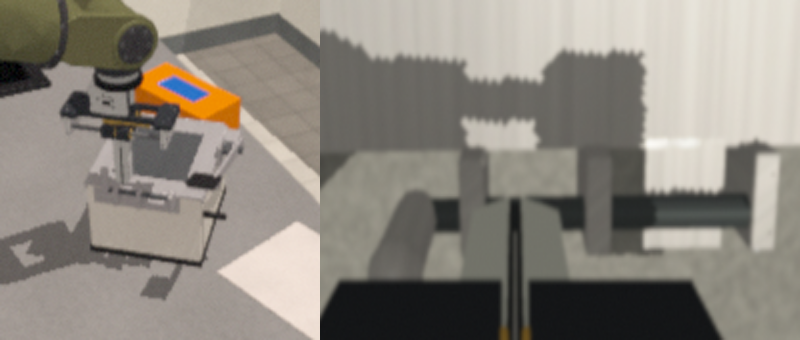

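Fingertips are beside the knob at its height, with a small gap. I'll push now along tool −y.

```bash
python3 -m creep '{"xyz": [[0,-8,0],[0,-8,0],[0,-8,0],[0,-8,0],[0,-8,0]], "spin": [0,0,0,0,0]}'; python3 -m creep '{"xyz": [[0,-6,0],[0,-6,0],[0,-4,0],[0,0,0]], "spin": [0,0,0,0]}'
python3 -c "
from h import *
where()
cv2.imwrite('pics/side4.png',ctrl.camera('side')[:,:,::-1]);cv2.imwrite('pics/w4.png',ctrl.camera('wrist')[:,:,::-1])
b=cv2.imread('pics/side4.png')[80:250,230:390];w=cv2.imread('pics/w4.png')[150:290,220:470]
cv2.imwrite('pics/z4.png',np.hstack([cv2.resize(b,(320,340),interpolation=cv2.INTER_CUBIC),cv2.resize(w,(480,340))]))"
```

```text
time_s: 4.78
ee_pos: [0.5129, 0.1275, 0.2027]
eef_rot: [3.141, -0.0, 0.89]
force: [1.6, -2.2, 1.6]
grip_width: 0.0002
time_s: 5.28
ee_pos: [0.5006, 0.1374, 0.2024]
eef_rot: [-3.141, 0.0, 0.89]
force: [-0.9, 0.3, -0.2]
grip_width: 0.0006
t 5.275 bin [-0.1362  0.0787  0.2024] rot [-3.141  0.     0.89 ] F [-0.9  0.3 -0.2] w 0.0006 dyaw -0.0003
```

View pics/z4.png

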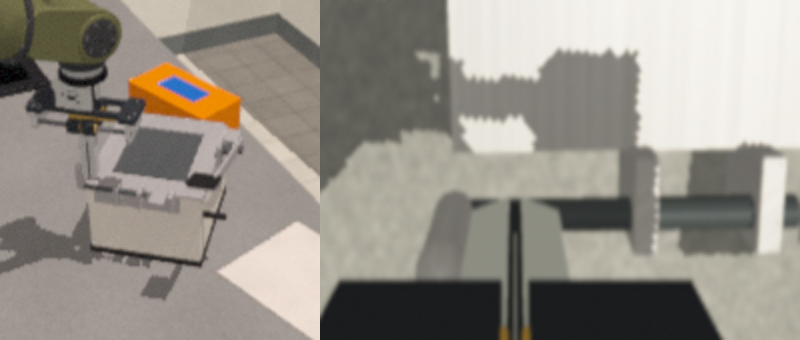

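```bash
python3 -m creep '{"xyz": [[0,-3,0],[0,-3,0],[0,0,0]], "spin": [0,0,0]}'; python3 -m creep '{"xyz": [[0,-2,0],[0,0,0]], "spin": [0,0]}';python3 -m creep '{"xyz": [[0,-2,0],[0,0,0]], "spin": [0,0]}'
```

```text
time_s: 5.75
ee_pos: [0.496, 0.1411, 0.2024]
eef_rot: [-3.141, 0.0, 0.89]
force: [0.7, -0.5, -0.4]
grip_width: 0.0006
time_s: 6.0
ee_pos: [0.4954, 0.1416, 0.2025]
eef_rot: [3.139, -0.0, 0.89]
force: [7.5, -6.4, -3.7]
grip_width: 0.0008
time_s: 6.25
ee_pos: [0.4951, 0.1418, 0.2026]
eef_rot: [3.136, -0.001, 0.889]
force: [18.4, -14.5, -6.5]
grip_width: 0.0005
```

The force jump to about 23 N shows the bolt is on its end stop. I'll back off, rise and check.

```bash
python3 -m creep '{"xyz": [[0,6,0],[0,8,0],[0,0,-30],[0,0,-35],[0,0,-35]], "spin": [0,0,0,0,0]}'
python3 -c "
from h import *
where()
cv2.imwrite('pics/side5.png',ctrl.camera('side')[:,:,::-1]);cv2.imwrite('pics/w5.png',ctrl.camera('wrist')[:,:,::-1])
b=cv2.imread('pics/side5.png')[80:250,230:390];w=cv2.imread('pics/w5.png')
cv2.imwrite('pics/z5.png',np.hstack([cv2.resize(b,(320,340),interpolation=cv2.INTER_CUBIC),cv2.resize(w,(480,340))]))
go(-.195,-.12,.30)"
```

```text
time_s: 6.88
ee_pos: [0.5039, 0.1347, 0.3035]
eef_rot: [-3.141, 0.0, 0.89]
force: [-0.2, 0.0, 0.0]
grip_width: 0.0004
t 6.875 bin [-0.1363  0.0744  0.3035] rot [-3.141  0.     0.89 ] F [-0.2  0.   0. ] w 0.0004 dyaw -0.0003
t 6.975 bin [-0.1355  0.0738  0.3061] rot [ 3.138 -0.004  0.89 ] F [ 0.3  0.7 -0.5] w 0.0003 dyaw -0.0003
need mm [-59.6 193.8   6.5]
```

View pics/z5.png

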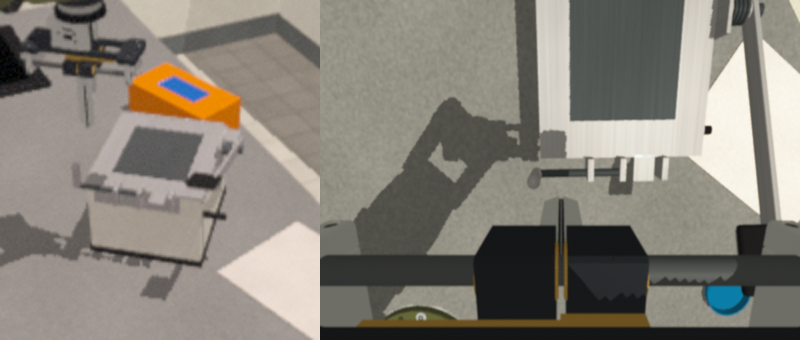

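The knob now stands out past the flap's left edge (wrist panel (533,178)), so the bolt is drawn. On to the paddle.

```bash
python3 -m creep '{"xyz": [[-12,40,0],[-12,40,0],[-12,40,0],[-12,40,0],[-12,34,0]], "spin": [0,0,0,0,0]}';python3 -m creep '{"xyz": [[0,0,0],[0,0,0]], "spin": [0,0]}'
python3 -c "
from h import *
go(-.195,-.12,.273)
cv2.imwrite('pics/side6.png',ctrl.camera('side')[:,:,::-1]);cv2.imwrite('pics/w6.png',ctrl.camera('wrist')[:,:,::-1])
b=cv2.imread('pics/side6.png')[80:250,230:390];w=cv2.imread('pics/w6.png')
cv2.imwrite('pics/z6.png',np.hstack([cv2.resize(b,(320,340),interpolation=cv2.INTER_CUBIC),cv2.resize(w,(480,340))]))
where()"
```

```text
time_s: 7.6
ee_pos: [0.6175, -0.0354, 0.3014]
eef_rot: [-3.14, 0.001, 0.89]
force: [-0.3, 0.4, 0.8]
grip_width: 0.0006
time_s: 7.85
ee_pos: [0.6167, -0.0336, 0.3018]
eef_rot: [-3.141, 0.0, 0.89]
force: [-1.1, 0.3, 1.4]
grip_width: 0.0005
t 7.85 bin [-0.196  -0.1192  0.3018] rot [-3.141  0.     0.89 ] F [-1.1  0.3  1.4] w 0.0005 dyaw -0.0003
need mm [ 1.   0.9 28.8]
t 7.95 bin [-0.1957 -0.1189  0.3025] rot [-3.141 -0.     0.891] F [-0.   0.2  0.7] w 0.0004 dyaw -0.0011
```

View pics/z6.png

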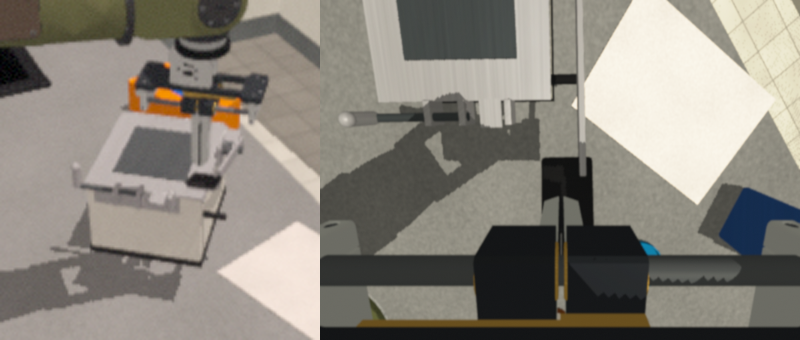

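Fingertip is centred over the paddle (wrist panel: paddle 543–592, finger 560). Descending, then pressing along the arc.

```bash
python3 -m creep '{"xyz": [[0,1,10],[0,0,8],[0,0,4],[0,0,4],[0,0,4]], "spin": [0,0,0,0,0]}';python3 -m creep '{"xyz": [[-1,0,4],[-1,0,4],[-1,0,5],[-1,0,5],[0,0,0]], "spin": [0,0,0,0,0]}'
python3 -c "
from h import *
where()
cv2.imwrite('pics/side7.png',ctrl.camera('side')[:,:,::-1]);cv2.imwrite('pics/w7.png',ctrl.camera('wrist')[:,:,::-1])
b=cv2.imread('pics/side7.png')[80:250,230:390];w=cv2.imread('pics/w7.png')
cv2.imwrite('pics/z7.png',np.hstack([cv2.resize(b,(320,340),interpolation=cv2.INTER_CUBIC),cv2.resize(w,(480,340))]))
where()"
```

```text
time_s: 8.57
ee_pos: [0.6178, -0.0348, 0.2732]
eef_rot: [3.14, -0.0, 0.89]
force: [-1.6, -0.4, 9.0]
grip_width: 0.0006
time_s: 9.2
ee_pos: [0.6154, -0.0382, 0.2554]
eef_rot: [3.139, -0.001, 0.889]
force: [-0.5, -1.5, 9.1]
grip_width: 0.0003
t 9.2 bin [-0.2004 -0.1211  0.2554] rot [ 3.139e+00 -1.000e-03  8.890e-01] F [-0.5 -1.5  9.1] w 0.0003 dyaw 0.0002
t 9.3 bin [-0.2003 -0.1211  0.2557] rot [ 3.139e+00 -1.000e-03  8.900e-01] F [-1.4 -2.   9.2] w 0.0005 dyaw 0.0002
```

View pics/z7.png

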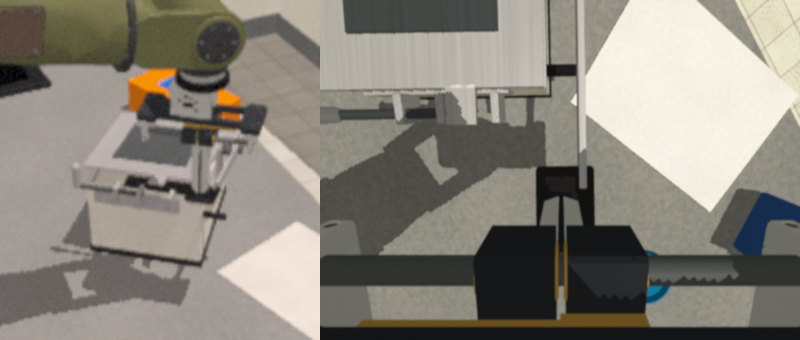

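The flap is lifting (a gap shows at its front edge) at a steady 9 N. Continuing.

```bash
python3 -m creep '{"xyz": [[-2,0,6],[-2,0,6],[-1,0,6],[-1,0,6],[-1,0,6]], "spin": [0,0,0,0,0]}';python3 -m creep '{"xyz": [[0,0,7],[0,0,7],[0,0,7],[0,0,7],[0,0,7]], "spin": [0,0,0,0,0]}';python3 -m creep '{"xyz": [[0,0,6],[0,0,6],[1,0,6],[1,0,6],[0,0,0]], "spin": [0,0,0,0,0]}'
python3 -c "
from h import *
go(-.203,-.12,.132)
cv2.imwrite('pics/side8.png',ctrl.camera('side')[:,:,::-1]);cv2.imwrite('pics/w8.png',ctrl.camera('wrist')[:,:,::-1])
b=cv2.imread('pics/side8.png')[80:250,230:390];w=cv2.imread('pics/w8.png')
cv2.imwrite('pics/z8.png',np.hstack([cv2.resize(b,(320,340),interpolation=cv2.INTER_CUBIC),cv2.resize(w,(480,340))]))
where()"
```

```text
time_s: 9.93
ee_pos: [0.6112, -0.0437, 0.2258]
eef_rot: [3.139, -0.001, 0.89]
force: [-2.4, -3.1, 10.1]
grip_width: 0.0005
time_s: 10.55
ee_pos: [0.611, -0.0442, 0.1904]
eef_rot: [3.139, 0.0, 0.889]
force: [-3.1, -5.8, 8.9]
grip_width: 0.0002
time_s: 11.18
ee_pos: [0.6121, -0.0422, 0.1656]
eef_rot: [3.141, 0.0, 0.889]
force: [-0.7, -2.5, 3.1]
grip_width: 0.0005
t 11.175 bin [-0.2055 -0.121   0.1656] rot [3.141 0.    0.889] F [-0.7 -2.5  3.1] w 0.0005 dyaw 0.0002
need mm [ 2.5 -1.1 33.6]
t 11.275 bin [-0.2053 -0.1209  0.1658] rot [ 3.141 -0.     0.89 ] F [-0.5 -2.9  3.7] w 0.0006 dyaw 0.0001
```

View pics/z8.png

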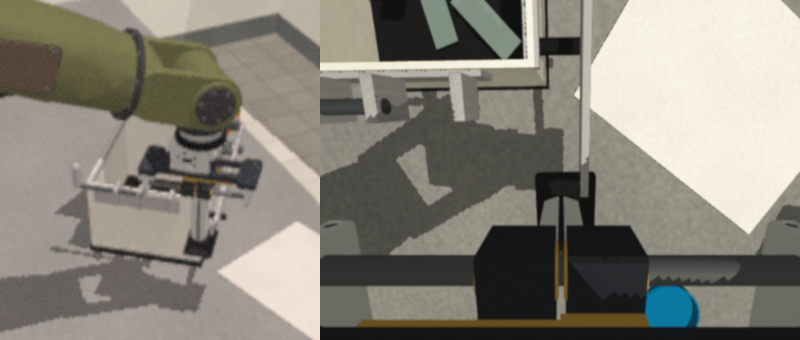

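The flap is open with the glass visible, and the arm is clear of it. Pressing a bit further, short of the stop.

```bash
python3 -m creep '{"xyz": [[0,0,5],[1,0,5],[0,0,5],[1,0,5],[0,0,0]], "spin": [0,0,0,0,0]}';python3 -m creep '{"xyz": [[0,0,4],[0,0,4],[0,0,0],[0,0,0]], "spin": [0,0,0,0]}'
python3 -c "
from h import *
go(-.203,-.12,.136)
for n in('side','scene'): cv2.imwrite('pics/%s9.png'%n,ctrl.camera(n)[:,:,::-1])
b=cv2.imread('pics/side9.png')[80:250,230:390];w=cv2.imread('pics/scene9.png')[110:300,290:470]
cv2.imwrite('pics/z9.png',np.hstack([cv2.resize(b,(400,425),interpolation=cv2.INTER_CUBIC),cv2.resize(w,(400,425),interpolation=cv2.INTER_CUBIC)]))
where()"
```

```text
time_s: 11.9
ee_pos: [0.6136, -0.0399, 0.1456]
eef_rot: [3.141, -0.001, 0.89]
force: [2.6, -1.2, 3.4]
grip_width: 0.0001
time_s: 12.4
ee_pos: [0.6134, -0.04, 0.1377]
eef_rot: [3.141, -0.0, 0.89]
force: [1.0, 0.5, 5.0]
grip_width: 0.0004
t 12.4 bin [-0.203  -0.1206  0.1377] rot [ 3.141 -0.     0.89 ] F [1.  0.5 5. ] w 0.0004 dyaw -0.0002
need mm [ 0.  -0.6  1.7]
t 12.5 bin [-0.2031 -0.1206  0.1376] rot [ 3.142 -0.     0.89 ] F [0.5 1.6 4.3] w 0.0005 dyaw -0.0001
```

View pics/z9.png

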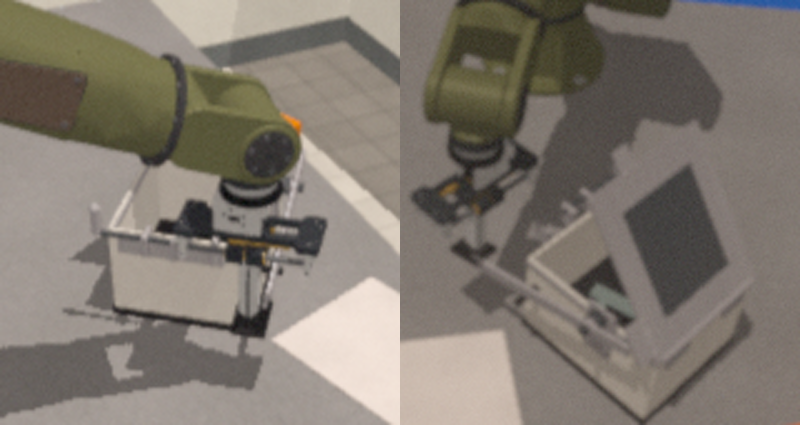

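```bash
python3 -c "
from h import *
a=cv2.imread('pics/scene9.png')[150:280,360:470];cv2.imwrite('pics/z9b.png',cv2.resize(a,None,fx=4.5,fy=4.5,interpolation=cv2.INTER_CUBIC))
for u,v in((597,205),(655,355)):
  c,d=ray('scene',(290+(u-400)*.45,110+v*190/425));n=np.r_[Rb[:,1],0];o=np.r_[T,0]
  s=(-.103-n@(c-o))/(n@d);X=c+s*d-o;print(Rb.T@X[:2],X[2], 'angle',np.arctan2(X[2]-.152,.115-Rb.T[0]@X[:2]))
"
```

```text
[-0.01004374 -0.103     ] 0.3351015444026203 angle 0.9716255494816406
[ 0.11110186 -0.103     ] 0.161790149632275 angle 1.1918684329473788
```

View pics/z9b.png

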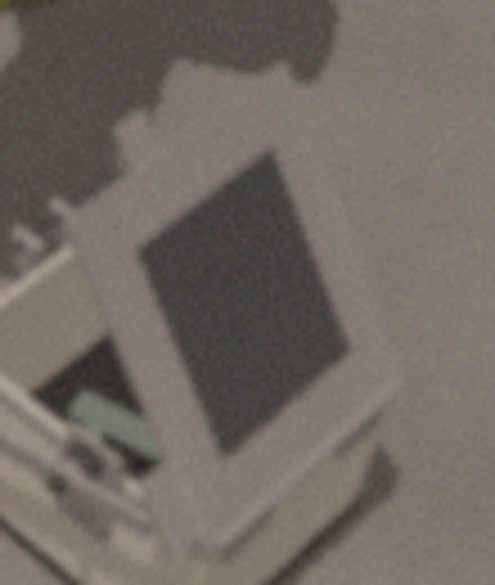

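```bash
python3 -m creep '{"xyz": [[0,0,2],[0,0,0],[0,0,0],[0,0,0]], "spin": [0,0,0,0]}'; python3 -m creep '{"xyz": [[0,0,0],[0,0,0],[0,0,0],[0,0,0]], "spin": [0,0,0,0]}'
python3 -c "
from h import *
for i in range(3): ctrl.camera('side');where()
a=ctrl.camera('scene')[:,:,::-1]
b=cv2.imread('pics/scene9.png');print('mean diff left objects',cv2.absdiff(np.ascontiguousarray(a),b)[170:245,200:290].mean(), cv2.absdiff(cv2.imread('pics/scene0.png'),b)[170:245,200:290].mean())
ctrl.hand_in()"
```

```text
time_s: 13.0
ee_pos: [0.6134, -0.04, 0.1356]
eef_rot: [3.141, -0.0, 0.89]
force: [1.1, 1.4, 5.2]
grip_width: 0.0003
time_s: 13.5
ee_pos: [0.6134, -0.04, 0.1356]
eef_rot: [3.141, -0.0, 0.89]
force: [1.4, 2.0, 5.0]
grip_width: 0.0008
t 13.55 bin [-0.2031 -0.1206  0.1356] rot [ 3.141 -0.     0.89 ] F [1.3 0.9 5.6] w 0.0007 dyaw -0.0001
t 13.6 bin [-0.2031 -0.1206  0.1356] rot [ 3.141 -0.     0.89 ] F [0.9 2.  4.1] w 0.0003 dyaw -0.0001
t 13.65 bin [-0.2031 -0.1206  0.1356] rot [ 3.141 -0.     0.89 ] F [1.  1.5 5.5] w 0.0007 dyaw -0.0001
mean diff left objects 2.242074074074074 3.169530864197531
the job is handed in; nothing more can be done
```

I pushed the bolt back until it met its end stop, where the force jumped to about 23 N. Then I pressed the lever paddle down along its arc and handed in at about 13.7 s, still holding it; no verdict was reported.

My last checks before handing in:
- **Bolt:** the knob showed past the edge of the flap in the wrist view, so the bolt is drawn clear.
- **Lever:** it was at about 0.61 rad by arm geometry, short of the 0.70 stop. It was held steady at about 4–5.6 N, and the highest reading while pressing was about 11 N.
- **Flap:** the scene camera put it at about 0.96 rad open, against about 0.93 expected at that lever position. It was not seen moving, and I saw no sign of contact with it.
- **Bottle, dish and box:** I compared pictures of that area from the start and after the pressing. The difference was close to camera noise (3.2 against 2.2), so nothing appears to have moved.

The bin pose fitted its measured points to about 3–5 mm, which was enough for both pushes. No check failed. One knob measurement was wrong because I used a wrist camera pose taken after the arm had moved. I redid it before acting on it.

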